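Photograph a finished print from wireless control pods

TASK

Take the picture of the finished print with the control pods on the table: push the raised end of the rocker fully down to switch on the copy lights, then push the square key fully down so that it stays down, then press the large round button fully home for a moment and let it come back up. Press them in that order with the fingertips. Do not lift or shift any pod, leave the small round button unpressed, and leave everything else on the table where it is.

Things in the scene. Friction and masses are not known exactly. Their poses are not given: they have to be found in the camera images.
- lamp_pod: loose grey plastic box 100 x 70 x 40 mm high (body x, y, z) on rubber feet, 0.36 to 0.63 kg; origin at the centre of its underside, z up; may stand at any yaw. Carries the white rocker across the middle of its top.
- lamp_rocker (a joint): Tilt of the white rocker, 60 mm long (pod x) by 36 mm wide, its top a shallow V, pivoted at its middle about the pod's y at the pod's top face. Starts at -0.2 to -0.15 rad: its +x half raised (outer edge about 18 mm over the pod, the other half flat at 6 mm); +0.2 is the stop, that half flat and 6 mm over the pod, lights on. No spring; it stays where left.
- rocker_raised_end (a point): Point on the rocker's top surface 20 mm from its pivot towards the end that is raised at the start, on the centre line; it moves with the rocker, about 8 mm down in all. The place to press: about 2.5 N straight down here moves it.
- camera_pod: loose grey plastic box 100 x 70 x 40 mm high (body x, y, z) on rubber feet, 0.36 to 0.63 kg; origin at the centre of its underside, z up; may stand at any yaw. Carries the white square key in a black collar at the middle of its top.
- camera_key (a joint): How far the square key is pressed, m: 0 up (start), 0.006 fully down. It slides straight down against about 2.5 N of friction and stays down when left.
- camera_key_top (a point): Centre of the top face of the square key (28 x 28 mm), 62 mm above the table when up; it stands 10 mm proud of a 44 mm square, 12 mm high collar on the pod.
- shutter_pod: loose grey plastic box 100 x 70 x 40 mm high (body x, y, z) on rubber feet, 0.36 to 0.63 kg; origin at the centre of its underside, z up; may stand at any yaw. Carries the large round white button in a black collar at the middle of its top.
- shutter_button (a joint): How far the large round button is pressed, m: 0 up (start), 0.006 fully home. A spring returns it; 1.2 N starts it, 4 N takes it fully home.
- shutter_button_top (a point): Centre of the top of the large round button (36 mm across), 62 mm above the table when up; it stands 10 mm proud of a 52 mm round, 12 mm high collar on the pod.
- turntable_pod: loose grey plastic box 100 x 70 x 40 mm high (body x, y, z) on rubber feet, 0.36 to 0.63 kg; origin at the centre of its underside, z up; may stand at any yaw. Carries the small round white button (18 mm across, in a 34 mm black collar, top 62 mm above the table) at the middle of its top. Not part of the job.
- small_button (a joint): How far the small round button on turntable_pod is pressed, m: 0 up, 0.006 down, sprung. To be left alone.
- ink_jar: Bystander: loose round lidded jar, 64 mm across, 75 mm high; origin under its centre.
- paint_tub: Bystander: loose round lidded tub, 54 mm across, 55 mm high; origin under its centre.
- mug: Bystander: loose blue mug, 76 mm across, 90 mm high, handle towards its y; origin under its centre.
- tape_roll: Bystander: loose roll of tape lying flat, 100 mm across, 25 mm high; origin under its centre.
- brush: Bystander: loose paint brush lying flat, 200 mm long along its x; origin under its middle.
- palette_knife: Bystander: loose wide palette knife (blade 65 mm wide) lying flat, 200 mm long along its x; origin under its middle.
- brayer: Bystander: loose ink roller lying flat, 170 mm long along its x, rubber roll 36 mm thick and 80 mm wide at the +x end; origin on the table under its middle.

How it is judged:
On the way, in this order (a step that is already met when the one before it is completed fails the run):
1. the rocker's raised end is down (rocker above 0.14 rad) (value of joint lamp_rocker above 0.14 rad), for 0.2 s.
2. with the lights on, the square key is down (over 4.5 mm of 6) (value of joint lamp_rocker above 0.14 rad and value of joint camera_key above 0.0045 m), for 0.2 s.
3. then the large round button is home (over 4.5 mm of 6) (all of step 2 and value of joint shutter_button above 0.0045 m), for 0.1 s.
At the end, for the whole second after the job is handed in: The rocker is tipped on (above 0.14 rad), the square key is down (over 4.5 mm), both round buttons are up (under 1.5 mm), and no pod or bystander is more than 20 mm from where it started (all of step 2 and value of joint each of shutter_button, small_button below 0.0015 m and distance of each of lamp_pod, camera_pod, shutter_pod, turntable_pod, ink_jar, paint_tub, mug, tape_roll, brush, palette_knife, brayer from where it was at the start of the episode below 0.02 m); the robot touches nothing.
It fails at once if the square key is pressed before the rocker is on (value of joint camera_key above 0.003 m and value of joint lamp_rocker below 0.1 rad).
It fails at once if the large round button is pressed before the square key is down (value of joint shutter_button above 0.003 m and value of joint camera_key below 0.0035 m).
It fails at once if the small round button is pressed (over 2.5 mm) (value of joint small_button above 0.0025 m).
It fails at once if a pod is lifted (over 8 mm) or shifted (over 20 mm) (height (world z) of any of lamp_pod, camera_pod, shutter_pod, turntable_pod above 0.008 m or distance of any of lamp_pod, camera_pod, shutter_pod, turntable_pod from where it was at the start of the episode above 0.02 m).
It fails at once if a bystander is moved (over 20 mm) or tipped over (distance of any of ink_jar, paint_tub, mug, tape_roll, brush, palette_knife, brayer from where it was at the start of the episode above 0.02 m or angle between any of ink_jar, paint_tub, mug's own z axis and vertical above 0.5 rad).
It also fails if it takes over 46 s, if anything falls off the work surface, if the arm or the gripper's body presses on something with over 40 N, if the wrist force passes 120 N, or if a joint passes its speed limit or range.

ROBOT

A 6-joint arm with a two-finger parallel gripper is mounted at the origin on the work surface. World frame = base frame: x ahead of the robot, y to its left, z up, the work surface at z = 0. Lengths are in m, angles in rad, forces in N, time in s.
With the tool pointing down it reaches from about 0.25 to 0.775 m from the base axis. Payload 8.9 kg.
Tool frame: the origin (TCP) lies midway between the tips of the shut fingers; the grasp point (between the pads) lies 19 mm behind it (ctrl.pinch_z is the distance from the TCP to the grasp point, in m); z points along the fingers, y is the line along which they close (so a half turn about z gives the same grasp; the last joint's range is limited). The gripper opens to 85 mm and grips with 20 to 120 N. Pads are 22 mm wide; open, the fingers measure 114 mm over their backs; the gripper's body (76 mm by 85 mm) begins 54 mm behind the grasp point. The pads swing forward as they close: fully open they stand 13 mm farther back than shut.
Start: joints at [-1.261, 0.291, -0.153, 1.127, 0, 1.431], TCP at [0.228, -0.473, 0.231] pointing down, gripper open.
Joint ranges: [-2.52, 2.52], [-0.91, 1.74], [-1.3, 1.37], [-1.96, 2.02], [-1.52, 1.47], [-3.14, 3.14]. Speed limits (rad/s): [2.22, 2.22, 2.79, 3.14, 3.14, 3.14].

INTERFACE

Orientations are given as a unit quaternion [x, y, z, w].
In Python, from rig import status, capture, camera_params, hand_in, ctrl gives the robot as it stands.
- The arm moves only by the tool carry_out, never from a script. Its argument "plan" is a list of rows, each a list of 3 entries, a list of its own where there are three numbers: the opening, from -1 (shut) to 1 (fully open), then the shift along the tool's x, y, z in mm, then the turn about the tool's z in degrees. A call has exactly 5 rows; each row shifts and turns the commanded pose from where the row before left it, along the tool's axes as they then stand; what a row does not reach is not made up. A row lasts 1/12 s, in which the tool goes at most 41.7 mm and 7.16 degrees, less where a joint would pass 70% of its speed; a pose out of reach is approached as far as the arm can. A call with a gripper value outside its range is refused whole. The fingers move at their own pace and stop on an object; "newtons" is the grip in N (left out, the last holds). Time passes only in rows, so rows that do not move let the fingers close, or fill a call up. It gives the time, the measured TCP pose, the force, the opening and the grip force at its end, in the units of the state.
- status.state(): the state, without advancing time (a new reading comes with each control period).
- capture(name): name is "scene" or "top" or "wrist"; returns the picture (400x640x3 uint8, red, green, blue); there is no depth.
- camera_params(name): a dict with "mtx" (3x3 intrinsics, pixels), "cam_to_world" (4x4, takes a point from camera to world coordinates). Camera axes: x right, y down, z forward; pixel columns grow to the right and rows downward; lengths in m; the calibration is good to about 2 mm. A picture is of the moment at which its call begins: read the wrist's pose just before it. camera_params takes no time and is no camera call; for the wrist camera it gives the pose at the moment of the call.
- hand_in(): hands the job in; it is judged then, once.
The state is a dict: "t": time; "joint_pos": joint angles; "joint_vel": joint speeds; "tau": joint torques, N m; "position": TCP position; "ee_rot": TCP orientation; "contact_force": force on the tool from outside, world axes, zero at the start; "ft_torque": the same for the moment, N m; "finger_gap": finger opening in m; "grip_force": force on a finger pad.
Only numpy, scipy, OpenCV 4.12 (cv2) and the standard library are available. Lean on these libraries where they do the work, as an engineer would, in place of code of your own. Each camera call takes 0.05 s, during which the arm holds its last target. There are 200 camera calls.

## Working session

There is one attempt and no reset: what is moved stays moved. The work goes in short steps, Python scripts to look and compute and a tool call to move; the robot and the scene stay as the last step left them, time stands still between calls to the robot, and variables do not carry over. Pictures are saved under pics/ and viewed, at most 10 in all, crops included, and the job is handed in when it is done.

Besides the shell and the picture viewer there is one more tool, called as name(argument=value, ...), one argument or row to a line, values as JSON. carry_out: Moves the arm, as the interface text tells. Its arguments: {"type":"object","properties":{"plan":{"type":"array"},"newtons":{"type":"number"}},"required":["plan"]}

```bash
mkdir -p pics; ls
python3 - <<'E'
from rig import status, capture, camera_params
import cv2
s=status.state();print(s)
for n in("top","scene"):
    cv2.imwrite(f"pics/{n}0.png",capture(n)[:,:,::-1]);p=camera_params(n);print(n,p["mtx"].tolist(),p["cam_to_world"].round(4).tolist())
E
```

```text
pics
{'t': 0.0, 'joint_pos': array([-1.26129137e+00,  2.91273799e-01, -1.54134776e-01,  1.12668483e+00,
        2.02680903e-05,  1.43149874e+00]), 'joint_vel': array([-7.70989129e-06,  1.01705531e-04, -1.12303875e-03, -8.07908258e-04,
        1.04190908e-03,  6.22324274e-04]), 'tau': array([ 1.77783724e-03, -5.37149155e+01,  3.31367934e+01,  1.59879721e-02,
       -1.42342396e-04, -4.68378019e-06]), 'position': array([ 0.22766722, -0.4725837 ,  0.23073251]), 'ee_rot': array([ 9.74927309e-01,  2.22522632e-01, -4.50292683e-05, -6.47055349e-04]), 'contact_force': array([-0.17486983,  0.57157633,  0.3082706 ]), 'ft_torque': array([-0.02904508, -0.02336846, -0.0217865 ]), 'grip_force': 0.0, 'finger_gap': 0.0856452600341001}
top [[405.4775132812285, 0.0, 327.8992811898071], [0.0, 405.4775132812285, 207.74757243698787], [0.0, 0.0, 1.0]] [[-0.0244, -0.9956, 0.0903, 0.4925], [-0.9996, 0.0253, 0.0085, 0.0749], [-0.0107, -0.09, -0.9959, 1.3397], [0.0, 0.0, 0.0, 1.0]]
scene [[504.5123702994214, 0.0, 319.8262563623966], [0.0, 504.5123702994214, 196.9042272136423], [0.0, 0.0, 1.0]] [[0.2733, 0.7642, -0.5842, 1.5294], [0.9618, -0.2259, 0.1544, -0.1424], [-0.014, -0.6041, -0.7968, 1.353], [0.0, 0.0, 0.0, 1.0]]
```

View pics/top0.png

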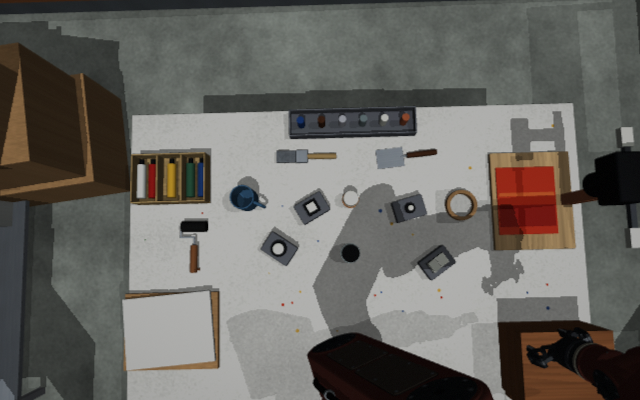

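View pics/scene0.png

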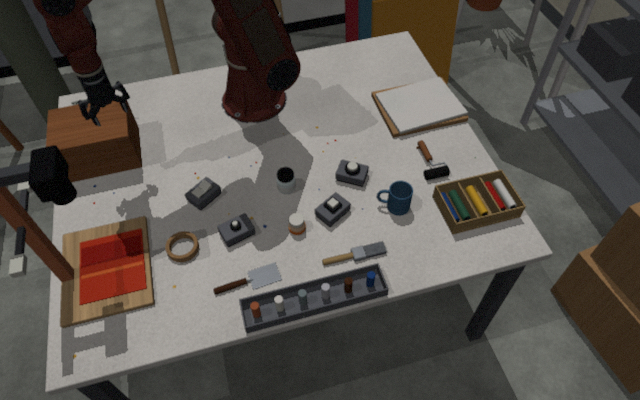

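The top view shows the lamp pod at about (436,262), the small-button pod at (409,208), the key pod at (312,207) and the large-button pod at (279,248). The jar is at (350,253) and the tub at (350,198). The arm shadows the rocker, so I'll measure the pods and enlarge it.

```bash
cat > h.py <<'E'
import numpy as np, cv2
from rig import status, capture, camera_params
def ray(p,uv,z):
    T=p["cam_to_world"];d=T[:3,:3]@np.linalg.solve(p["mtx"],[uv[0],uv[1],1.]);o=T[:3,3]
    return (o+d*(z-o[2])/d[2])
def proj(p,X):
    T=p["cam_to_world"];c=T[:3,:3].T@(np.array(X)-T[:3,3]);q=p["mtx"]@c;return q[:2]/q[2]
E
python3 - <<'E'
from h import *
im={n:cv2.imread(f"pics/{n}0.png") for n in("top","scene")}
P={n:camera_params(n) for n in im}
def blob(n,u,v,r=16):
    g=im[n][v-r:v+r,u-r:u+r].min(2).astype(float); 
    m=(g>0.65*g[r-6:r+6,r-6:r+6].max()).astype(np.uint8)
    k,l,s,c=cv2.connectedComponentsWithStats(m,connectivity=4)
    i=min(range(1,k),key=lambda i:np.hypot(*(c[i]-r)) if s[i,4]>8 else 99)
    return c[i]+[u-r,v-r],s[i,4]
for nm,a,b in(("shutter",(279,248),(352,167)),("key",(312,207),(333,203)),("small",(410,208),(236,225)),("rocker",(437,261),(203,187))):
    for n,q in(("top",a),("scene",b)):
        c,A=blob(n,*q); print(nm,n,c.round(1),A,ray(P[n],c,.062 if nm!="rocker" else .048).round(4))
t=cv2.resize(im["top"][235:290,405:470],None,fx=6,fy=6,interpolation=cv2.INTER_CUBIC)
s=cv2.resize(im["scene"][165:220,170:235],None,fx=6,fy=6,interpolation=cv2.INTER_CUBIC)
o=cv2.convertScaleAbs(np.hstack([t,s]),alpha=2.)
cv2.imwrite("pics/crop.png",o)
E
```

```text
shutter top [277.7 248.3] 93 [0.4844 0.2465 0.062 ]
shutter scene [351.6 158.2] 464 [0.4543 0.2568 0.062 ]
key top [311.  206.6] 69 [0.6133 0.1393 0.062 ]
key scene [332.2 201.8] 59 [0.613  0.1402 0.062 ]
small top [410.4 207.2] 19 [ 0.6035 -0.1746  0.062 ]
small scene [234.2 222.5] 18 [ 0.6034 -0.1741  0.062 ]
rocker top [440.1 266.8] 415 [ 0.4142 -0.2625  0.048 ]
rocker scene [204.9 185.8] 39 [ 0.4202 -0.2422  0.048 ]
```

View pics/crop.png

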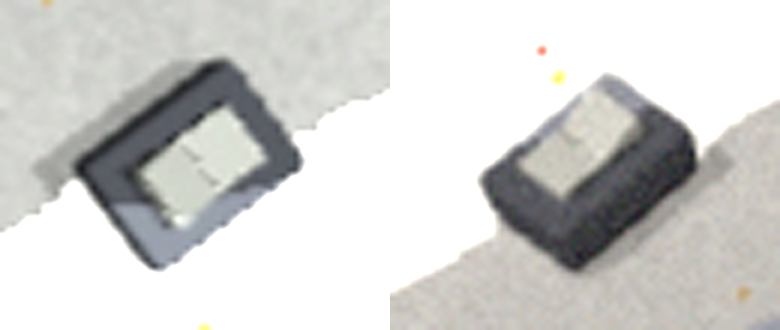

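Run:
```python
from h import *
P={n:camera_params(n) for n in("top","scene")}
def tri(a,b):
    A=[];B=[]
    for n,q in(("top",a),("scene",b)):
        T=P[n]["cam_to_world"];o=T[:3,3];d=ray(P[n],q,0)-o;d/=np.linalg.norm(d);M=np.eye(3)-np.outer(d,d);A.append(M);B.append(M@o)
    return np.linalg.solve(sum(A),sum(B))
f=lambda x,y,ox,oy:((x+.5)/6-.5+ox,(y+.5)/6-.5+oy)
for nm,a,b in(("A1",(238,105),(515,160)),("A2",(270,157),(565,195)),("B1",(132,175),(600,85)),("B2",(175,228),(640,125)),("mid",(205,165),(573,135))):
    print(nm,f(*a,405,235),tri(f(*a,405,235),f(b[0]-390,b[1],170,165)).round(4))
for nm,a,b in (("Aend",(254,131),(540,177)),("Bend",(153,201),(620,105))):
    print(nm,tri(f(*a,405,235),f(b[0]-390,b[1],170,165)).round(4))
g=cv2.imread("pics/scene0.png")[140:185,330:380].min(2);m=(g>150).astype(np.uint8)
k,l,s,c=cv2.connectedComponentsWithStats(m);print([(c[i]+[330,140],s[i,4]) for i in range(1,k) if 20<s[i,4]<200])
print(ray(P["scene"],(352.5,166.5),.062))
```

```text
A1 (444.25, 252.08333333333334) [ 0.4588 -0.279   0.0784]
A2 (449.5833333333333, 260.75) [ 0.4348 -0.285   0.0238]
B1 (426.5833333333333, 263.75) [ 0.4241 -0.2249  0.0822]
B2 (433.75, 272.5833333333333) [ 0.3977 -0.2354  0.0228]
mid (438.75, 262.0833333333333) [ 0.4293 -0.2571  0.0575]
Aend [ 0.4467 -0.282   0.0513]
Bend [ 0.4111 -0.23    0.0525]
[(array([352.20512821, 164.97435897]), np.int32(39))]
[0.49063091 0.24814718 0.062     ]
```

Run:
```python
from h import *
p=camera_params("wrist");print(p["mtx"].round(1).tolist(),p["cam_to_world"].round(3).tolist())
R=np.array([[.901,.434],[.434,-.901]])
s=status.state()['position'][:2]
print(proj(p,[.429,-.257,.05]), "shift mm",R@(np.array([.429,-.257])-s)*1e3)
```

```text
[[279.2, 0.0, 320.5], [0.0, 279.2, 193.8], [0.0, 0.0, 1.0]] [[0.433, -0.856, -0.281, 0.299], [-0.901, -0.412, -0.133, -0.438], [-0.002, 0.311, -0.95, 0.374], [0.0, 0.0, 0.0, 1.0]]
[ 200.61187338 -130.46207845] shift mm [ 274.98320524 -106.92292326]
```

carry_out(
  plan=[
    [-1,[36,-20,0],0],
    [-1,[36,-20,0],0],
    [-1,[36,-20,0],0],
    [-1,[36,-20,0],0],
    [-1,[36,-20,0],0],
  ],
  newtons=40,
)

```text
t: 0.52
position: [0.347, -0.303, 0.2311]
ee_rot: [0.975, 0.222, -0.0, -0.0]
contact_force: [1.1, -0.5, 0.3]
finger_gap: 0.0254
grip_force: 0.0
```

Run:
```python
from h import *
s=status.state();print(s['t'],s['position'],s['ee_rot'],s['finger_gap'],s['contact_force'])
p=camera_params("wrist");im=capture("wrist")[:,:,::-1];cv2.imwrite("pics/w1.png",im)
print(camera_params("wrist")["cam_to_world"]-p["cam_to_world"])
np.savez("w1.npz",**p);print(proj(p,[.429,-.257,.046]))
```

```text
0.5167 [ 0.34702602 -0.30301352  0.23109959] [ 9.75009128e-01  2.22164706e-01 -7.58148038e-05 -1.96007479e-04] 0.025365011409270003 [ 1.12331861 -0.47960434  0.31878548]
[[ 0.00399233  0.0013473   0.00207883  0.00275161]
 [ 0.00193447 -0.00487583  0.00208997  0.00563538]
 [-0.00247247 -0.00279391 -0.0009037   0.00028815]
 [ 0.          0.          0.          0.        ]]
[315.87600642  88.38641066]
```

View pics/w1.png

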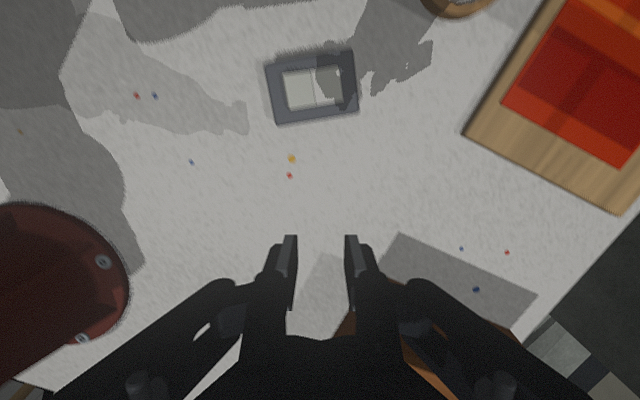

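The rocker is visible at (313,87), long axis roughly along the image columns' horizontal. I'll move closer to see which end is raised.

carry_out(
  plan=[
    [-1,[7,-1,25],0],
    [-1,[7,-1,25],0],
    [-1,[6,-2,25],0],
    [-1,[0,0,0],0],
    [-1,[0,0,0],0],
  ],
)

```text
t: 0.98
position: [0.3622, -0.2917, 0.1558]
ee_rot: [0.975, 0.223, -0.001, -0.001]
contact_force: [0.1, -0.3, 0.5]
finger_gap: 0.0
grip_force: 0.0
```

Run:
```python
from h import *
s=status.state();print(s['t'],s['position'],s['finger_gap'])
p=camera_params("wrist");im=capture("wrist")[:,:,::-1];cv2.imwrite("pics/w2.png",im)
np.savez("w2.npz",**p)
u,v=proj(p,[.429,-.257,.046]);print(u,v)
v0=max(0,int(v)-65);u0=int(u)-80
cv2.imwrite("pics/w2c.png",cv2.convertScaleAbs(cv2.resize(im[v0:v0+120,u0:u0+160],None,fx=5,fy=5,interpolation=cv2.INTER_CUBIC),alpha=1.5));print(u0,v0)
```

```text
0.9833 [ 0.3621579  -0.29166522  0.15575973] 4.748442246664268e-05
319.1932179243261 107.03038862916632
239 42
```

View pics/w2c.png

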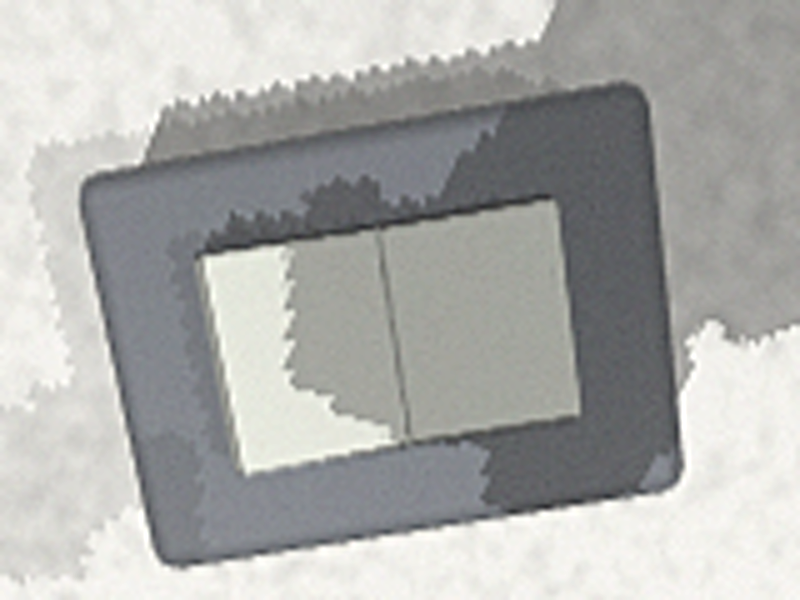

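The left edge, in crop pixels (203,255)–(243,473), is about 4% longer than the right edge, and its end wall shows. That makes the left end (tool −y) the raised one, and the pivot line runs (380,230)–(407,440).

Run:
```python
from h import *
p=dict(np.load("w2.npz"));f=lambda x,y:((x+.5)/5-.5+239,(y+.5)/5-.5+42)
m=ray(p,f(393,335),.046);L=ray(p,f(224,365),.058);r=ray(p,f(568,306),.046)
print(m,L,r,"halves",np.linalg.norm((L-m)[:2]),np.linalg.norm((r-m)[:2]))
d=(m-r)[:2];d/=np.linalg.norm(d);t=m[:2]+.02*d
R=np.array([[.901,.434],[.434,-.901]]);s=status.state()
print(d,t,"tool mm",R@(t-s['position'][:2])*1e3,s['position'])
pc=ray(p,f(390,325),.04);print(pc)
for n in("top","scene"):print(n,proj(camera_params(n),m))
print("rocker angle in tool deg",np.degrees(np.arctan2(*(R@d)[::-1])))
```

```text
[ 0.42708205 -0.25600748  0.046     ] [ 0.4109188  -0.23284276  0.058     ] [ 0.44444428 -0.28105587  0.046     ] halves 0.028246327560369065 0.030477351144046233
[-0.56967651  0.82186901] [ 0.41568852 -0.2395701 ] tool mm [ 70.77347468 -24.86514293] [ 0.36272141 -0.29268094  0.1568655 ]
[ 0.42822319 -0.25477499  0.04      ]
top [437.61346641 262.65782977]
scene [201.17641996 188.67280292]
rocker angle in tool deg -99.00815779495755
```

carry_out(
  plan=[
    [-1,[24,-8,28],0],
    [-1,[24,-8,28],0],
    [-1,[23,-9,24],0],
    [-1,[0,0,0],0],
    [-1,[0,0,0],0],
  ],
)

```text
t: 1.45
position: [0.4164, -0.2391, 0.0767]
ee_rot: [0.975, 0.223, -0.0, -0.0]
contact_force: [0.4, 1.1, 0.2]
finger_gap: 0.0003
grip_force: 0.0
```

Run:
```python
from h import *
R=np.array([[.901,.434],[.434,-.901]]);s=status.state();print(s['position'],s['contact_force'],R@(np.array([.4157,-.2396])-s['position'][:2])*1e3)
im=capture("wrist")[:,:,::-1];cv2.imwrite("pics/w3.png",im)
```

```text
[ 0.41635376 -0.23913055  0.07673019] [0.41030737 1.05787351 0.15882361] [-0.79277989  0.13923879]
```

View pics/w3.png

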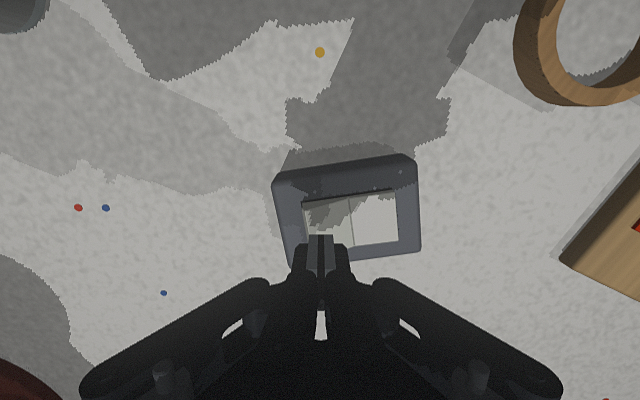

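The fingertips at (320,240) stand over the rocker's left (raised) half, so I'll press down.

carry_out(
  plan=[
    [-1,[0,0,12],0],
    [-1,[0,0,7],0],
    [-1,[0,0,6],0],
    [-1,[0,0,5],0],
    [-1,[0,0,0],0],
  ],
)

```text
t: 1.92
position: [0.4158, -0.2397, 0.0462]
ee_rot: [0.975, 0.222, -0.0, 0.0]
contact_force: [-0.9, -0.3, 0.1]
finger_gap: -0.0003
grip_force: 0.0
```

carry_out(
  plan=[
    [-1,[0,0,2],0],
    [-1,[0,0,1],0],
    [-1,[0,0,1],0],
    [-1,[0,0,0],0],
    [-1,[0,0,0],0],
  ],
)

```text
t: 2.33
position: [0.4161, -0.2398, 0.0452]
ee_rot: [0.975, 0.222, 0.0, 0.001]
contact_force: [-11.8, 7.7, 44.5]
finger_gap: -0.0002
grip_force: 22.4
```

carry_out(
  plan=[
    [-1,[0,0,-30],0],
    [-1,[0,0,-40],0],
    [-1,[0,0,-20],0],
    [-1,[-20,0,0],0],
    [-1,[0,0,0],0],
  ],
)

```text
t: 2.75
position: [0.3972, -0.2492, 0.134]
ee_rot: [0.975, 0.222, 0.0, 0.001]
contact_force: [-0.0, 0.7, -0.4]
finger_gap: 0.0001
grip_force: 0.0
```

Run:
```python
from h import *
s=status.state();print(s['position'],s['contact_force'])
p=camera_params("wrist");im=capture("wrist")[:,:,::-1];cv2.imwrite("pics/w4.png",im);np.savez("w4.npz",**p)
u,v=proj(p,[.427,-.256,.046]).astype(int);v0=max(0,v-60)
cv2.imwrite("pics/w4c.png",cv2.convertScaleAbs(cv2.resize(im[v0:v0+120,u-80:u+80],None,fx=4,fy=4,interpolation=cv2.INTER_CUBIC),alpha=1.5));print(u-80,v0)
```

```text
[ 0.39723469 -0.24923235  0.13397131] [-0.03641003  0.65177032 -0.40175302]
263 111
```

View pics/w4c.png

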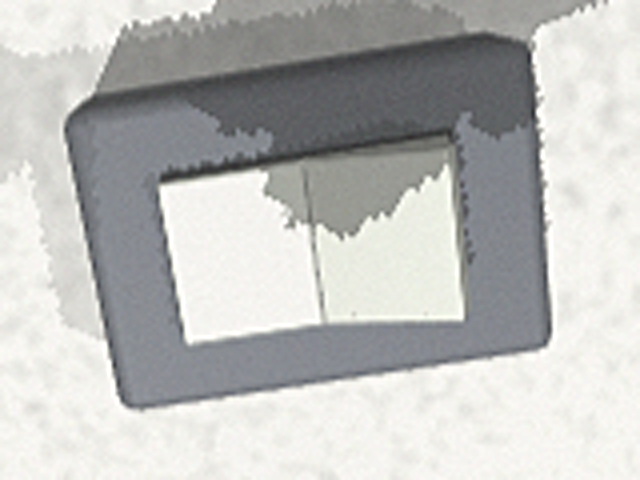

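The rocker has flipped: the right edge (crop column 455) now shows its end wall and is the higher one, and the left half is flat. Next I'll go to the key.

carry_out(
  plan=[
    [-1,[30,-26,0],0],
    [-1,[30,-26,0],0],
    [-1,[30,-26,0],0],
    [-1,[30,-26,0],0],
    [-1,[30,-26,0],0],
  ],
)

```text
t: 3.22
position: [0.4771, -0.0636, 0.1319]
ee_rot: [0.975, 0.222, -0.0, -0.0]
contact_force: [0.7, -0.8, 0.4]
finger_gap: -0.0001
grip_force: 0.0
```

carry_out(
  plan=[
    [-1,[30,-26,0],0],
    [-1,[30,-26,0],0],
    [-1,[30,-26,0],0],
    [-1,[30,-26,0],0],
    [-1,[30,-24,0],0],
  ],
)

```text
t: 3.63
position: [0.5564, 0.1174, 0.1317]
ee_rot: [0.975, 0.223, -0.0, -0.0]
contact_force: [1.4, -0.6, 0.0]
finger_gap: -0.0001
grip_force: 0.0
```

carry_out(
  plan=[
    [-1,[0,0,0],0],
    [-1,[0,0,0],0],
    [-1,[0,0,0],0],
    [-1,[0,0,0],0],
    [-1,[0,0,0],0],
  ],
)

```text
t: 4.05
position: [0.5559, 0.1137, 0.1322]
ee_rot: [0.975, 0.222, -0.0, 0.0]
contact_force: [-0.1, -0.6, -0.1]
finger_gap: -0.0001
grip_force: 0.0
```

```bash
cat > look.py <<'E'
from h import *
import sys
from scipy.spatial.transform import Rotation as Ro
name,x,y=sys.argv[1],float(sys.argv[2]),float(sys.argv[3])
s=status.state();p=camera_params("wrist");im=capture("wrist")[:,:,::-1];cv2.imwrite(f"pics/{name}.png",im)
u,v=proj(p,[x,y,.062]).astype(int);print("expect px",u,v,s['position'],s['ee_rot'].round(3))
R=Ro.from_quat(s['ee_rot']).as_matrix()
m=(im.min(2)>90).astype(np.uint8);k,l,st,c=cv2.connectedComponentsWithStats(m,connectivity=4)
for i in range(1,k):
    if 200<st[i,4]<6000 and np.hypot(*(c[i]-[u,v]))<40:
        X=ray(p,c[i],.062);a,b=ray(p,c[i]-[10,0],.062),ray(p,c[i]+[10,0],.062)
        print(c[i].round(1),"bbox",st[i],X.round(4),"area mm2",round(st[i,4]*(np.linalg.norm(b-a)/.02)**2),"tool mm",(R.T@(X-s['position'])*1e3).round(1))
v0=max(0,v-70);cv2.imwrite(f"pics/{name}c.png",cv2.resize(im[v0:v0+140,max(0,u-90):u+90],None,fx=3,fy=3));print(max(0,u-90),v0)
E
python3 look.py k1 .6133 .1397
```

```text
expect px 323 125 [0.55589635 0.11371529 0.1321799 ] [ 0.975  0.222 -0.     0.   ]
[321.5 125.7] bbox [ 302  106   39   40 1388] [0.6125 0.1408 0.062 ] area mm2 767 tool mm [62.8  0.  70.1]
233 55
```

View pics/k1.png

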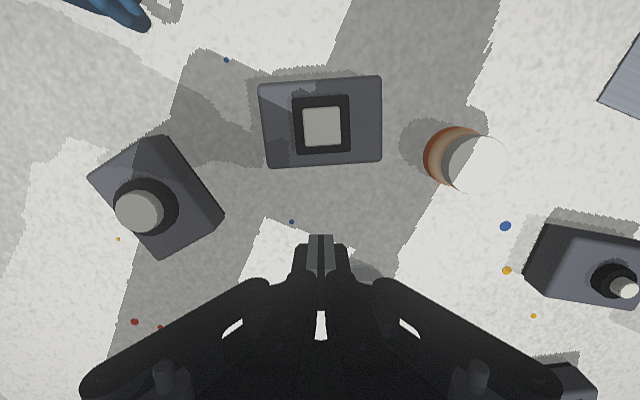

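The key is at (321,126), its measured area of 767 mm² matches 28×28, and it lies 63 mm ahead along tool x. The large button is visible at (140,211).

carry_out(
  plan=[
    [-1,[32,0,15],0],
    [-1,[31,0,20],0],
    [-1,[0,0,20],0],
    [-1,[0,0,7],0],
    [-1,[0,0,0],0],
  ],
)

```text
t: 4.52
position: [0.611, 0.1411, 0.0683]
ee_rot: [0.975, 0.222, -0.002, -0.0]
contact_force: [-1.7, 0.0, -0.2]
finger_gap: -0.0
grip_force: 0.0
```

carry_out(
  plan=[
    [-1,[0,0,4],0],
    [-1,[0,0,4],0],
    [-1,[0,0,3],0],
    [-1,[0,0,2],0],
    [-1,[0,0,0],0],
  ],
)

```text
t: 4.93
position: [0.6133, 0.1419, 0.0577]
ee_rot: [0.975, 0.222, 0.0, 0.0]
contact_force: [0.0, 0.3, -0.1]
finger_gap: -0.0001
grip_force: 0.0
```

carry_out(
  plan=[
    [-1,[0,0,2],0],
    [-1,[0,0,1],0],
    [-1,[0,0,1],0],
    [-1,[0,0,0],0],
    [-1,[0,0,0],0],
  ],
)

```text
t: 5.35
position: [0.6135, 0.142, 0.0559]
ee_rot: [0.975, 0.223, 0.001, 0.0]
contact_force: [-7.8, -3.2, 23.3]
finger_gap: -0.0001
grip_force: 12.1
```

The stop is felt at 23 N with z 0.056. I'll lift off and go to the large button.

carry_out(
  plan=[
    [-1,[0,0,-25],0],
    [-1,[0,0,-35],0],
    [-1,[0,0,-16],0],
    [-1,[-26,-30,0],0],
    [-1,[-26,-30,0],0],
  ],
)

```text
t: 5.77
position: [0.5418, 0.1736, 0.1306]
ee_rot: [0.975, 0.222, 0.002, -0.0]
contact_force: [-0.3, 1.2, -0.8]
finger_gap: 0.0001
grip_force: 0.0
```

carry_out(
  plan=[
    [-1,[-26,-30,0],0],
    [-1,[-26,-30,0],0],
    [-1,[-26,-30,0],0],
    [-1,[0,0,0],0],
    [-1,[0,0,0],0],
  ],
)

```text
t: 6.18
position: [0.4291, 0.2216, 0.1296]
ee_rot: [0.975, 0.224, -0.0, -0.0]
contact_force: [0.4, -0.0, 0.2]
finger_gap: 0.0004
grip_force: 0.0
```

```bash
python3 look.py b1 .4844 .2465
```

```text
expect px 323 128 [0.42913897 0.2216139  0.12963683] [ 0.975  0.224 -0.    -0.   ]
[320.9 128.4] bbox [ 298  105   47   48 1759] [0.4838 0.2486 0.062 ] area mm2 955 tool mm [61.  -0.4 67.6]
233 58
```

View pics/b1.png

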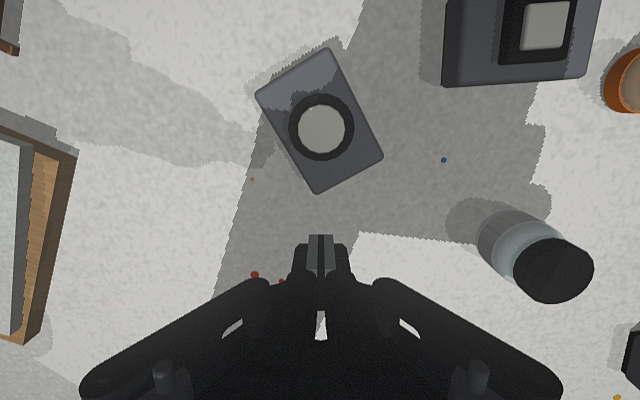

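The large button is at (321,128), with an area of 955 mm² against an expected 1018. It lies 61 mm ahead. The key at (546,27) sits lower in its collar.

carry_out(
  plan=[
    [-1,[31,0,15],0],
    [-1,[30,0,20],0],
    [-1,[0,0,18],0],
    [-1,[0,0,7],0],
    [-1,[0,0,0],0],
  ],
)

```text
t: 6.65
position: [0.485, 0.2462, 0.0673]
ee_rot: [0.975, 0.222, -0.002, 0.0]
contact_force: [-0.5, -0.7, 0.4]
finger_gap: -0.0001
grip_force: 0.0
```

carry_out(
  plan=[
    [-1,[0,0,4],0],
    [-1,[0,0,4],0],
    [-1,[0,0,3],0],
    [-1,[0,0,2],0],
    [-1,[0,0,1],0],
  ],
)

```text
t: 7.07
position: [0.4864, 0.2472, 0.0559]
ee_rot: [0.975, 0.222, 0.001, 0.0]
contact_force: [-0.9, -2.4, 11.8]
finger_gap: -0.0003
grip_force: 6.0
```

carry_out(
  plan=[
    [-1,[0,0,1],0],
    [-1,[0,0,1],0],
    [-1,[0,0,0],0],
    [-1,[0,0,0],0],
    [-1,[0,0,0],0],
  ],
)

```text
t: 7.48
position: [0.4865, 0.2472, 0.0556]
ee_rot: [0.975, 0.222, 0.001, 0.0]
contact_force: [-4.8, -4.4, 25.7]
finger_gap: 0.0001
grip_force: 12.6
```

The button is fully home at 26 N, so I'll lift straight up and check.

carry_out(
  plan=[
    [-1,[0,0,-15],0],
    [-1,[0,0,-35],0],
    [-1,[0,0,-35],0],
    [-1,[-40,0,0],0],
    [-1,[-20,0,0],0],
  ],
)

```text
t: 7.9
position: [0.4319, 0.2214, 0.1407]
ee_rot: [0.975, 0.223, 0.002, -0.0]
contact_force: [-0.2, 0.3, -1.3]
finger_gap: -0.0001
grip_force: 0.0
```

carry_out(
  plan=[
    [-1,[0,0,0],0],
    [-1,[0,0,0],0],
    [-1,[0,0,0],0],
    [-1,[0,0,0],0],
    [-1,[0,0,0],0],
  ],
)

```text
t: 8.32
position: [0.4323, 0.2215, 0.1381]
ee_rot: [0.975, 0.223, 0.0, -0.0]
contact_force: [0.2, -0.2, 1.0]
finger_gap: 0.0
grip_force: 0.0
```

```bash
python3 look.py b2 .4844 .2465
python3 - <<'E'
from h import *
a=cv2.imread("pics/top0.png");b=capture("top")[:,:,::-1];cv2.imwrite("pics/top1.png",b)
o=np.vstack([x[140:300,170:490] for x in(a,b)]);cv2.imwrite("pics/cmp.png",cv2.convertScaleAbs(cv2.resize(o,None,fx=1.8,fy=1.8,interpolation=cv2.INTER_CUBIC),alpha=1.4))
E
```

```text
expect px 321 131 [0.43230407 0.22149547 0.13811493] [ 0.975  0.223  0.    -0.   ]
[318.5 131.5] bbox [ 297  109   45   46 1601] [0.4835 0.2486 0.062 ] area mm2 947 tool mm [57.9 -2.2 76.1]
231 61
```

View pics/cmp.png

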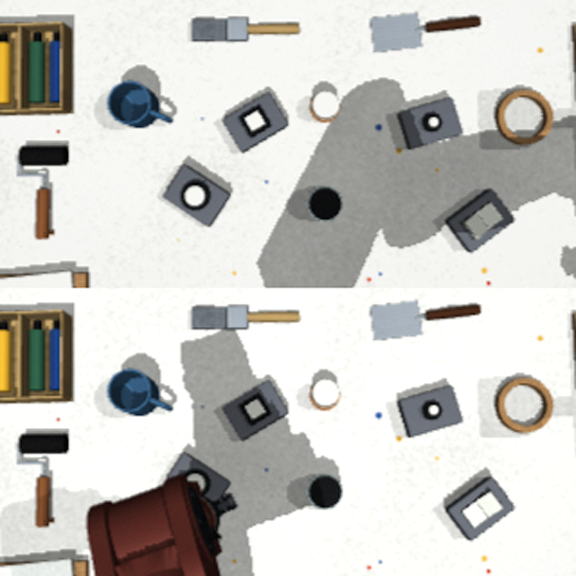

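In the before/after comparison nothing has moved, the button sits where it was, and the arm is clear.

```bash
python3 -c "
from rig import hand_in
print(hand_in())"
```

```text
the job is handed in; nothing more can be done
None
```

The rocker, the square key and the large round button were pressed in that order, each felt at its stop; the large button was let back up, nothing else visibly moved, and the job is handed in, with no verdict returned.

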